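# Slide the drink tray across the gap into the dispenser bay

### The arm

A 6-joint arm with a two-finger parallel gripper is mounted at the origin on the work surface. World frame = base frame: x ahead of the robot, y to its left, z up, the work surface at z = 0. Lengths are in m, angles in rad, forces in N, time in s.
With the tool pointing down it reaches from about 0.35 to 0.775 m from the base axis. Payload 5.5 kg.
Tool frame: the origin (TCP) lies between the finger pads; the fingertips stand 19 mm ahead of it and the grasp point (between the pads) is the TCP (env.tcp_to_tips is the distance from the TCP to the fingertips, in m); z points along the fingers, y is the direction in which the jaws open and shut (so a half turn about z gives the same grasp; the last joint's range is limited). The gripper opens to 85 mm and grips with 20 to 120 N. Pads are 22 mm wide; open, the fingers measure 114 mm over their backs; the gripper's body (76 mm by 85 mm) begins 54 mm behind the grasp point. The pads swing forward as they close: fully open they stand 13 mm farther back than shut.
Start: joints at [-1.254, 0.313, 0.046, 1.304, 0, 1.431], TCP at [0.254, -0.516, 0.25] pointing down, gripper open.
Joint ranges: [-2.76, 2.76], [-0.86, 1.69], [-1.03, 1.26], [-2.2, 2.34], [-1.47, 1.5], [-3.14, 3.14]. Speed limits (rad/s): [2.57, 2.57, 3.14, 3.14, 3.14, 3.14].

### API

Orientations are given as a unit quaternion [w, x, y, z].
In Python, from workcell import env, eyes, job gives the robot as it stands. The module is installed in compiled form; this text tells all that it offers.
- The arm moves only by the tool move_arm, never from a script. Its argument "commands" is a list of rows, each a list of 3 entries, a list of its own where there are three numbers: the shift along the world's x, y, z as a fraction of full scale, then the turn, a rotation vector about the world's x, y, z as a fraction of full scale, then the gripper command: -1 is shut, 1 is fully open, values between are in proportion. In form: [[[x, y, z], [wx, wy, wz], gripper], ...]. A call has 1 to 5 rows; each row shifts and turns the commanded pose from where the row before left it; what a row does not reach is not made up. Full scale, the value 1, is 0.04 m for a shift and 8 degrees for a turn. A row lasts 1/10 s, in which the tool goes at most 50 mm and 8.59 degrees, less where a joint would pass 70% of its speed; a pose out of reach is approached as far as the arm can. A call with a number of a shift or a turn outside -1 to 1 is refused whole. A call with a gripper value outside its range is refused whole. The fingers move at their own pace and stop on an object; "newtons" is the grip in N (left out, the last holds). Time passes only in rows, so rows that do not move let the fingers close. It gives the time, the measured TCP pose, the force and the opening at its end, in the units of the state.
- env.get_state(): the state, without advancing time (a new reading comes with each control period).
- eyes.read_camera(name): name is "scene" or "top" or "wrist"; returns a dict with "frame" (420x560x3 uint8, red, green, blue), "mtx" (3x3 intrinsics, pixels), "camera_from_world" (4x4, takes a point from world to camera coordinates); the wrist camera has in their place "mount" (4x4, takes a point from camera to tool coordinates, whose origin is the TCP and whose axes are the flange's). Camera axes: x right, y down, z forward; pixel columns grow to the right and rows downward; lengths in m; the calibration is good to about 2 mm. The wrist camera is an equidistant fisheye: a pixel r from the principal point sees the ray r / f radians off the axis. A picture is of the moment at which its call begins: read the wrist's pose just before it. There is no depth.
- job.hand_in(): hands the job in, once; it reports no verdict.
The state is a dict: "clock": time; "joint_pos": joint angles; "qvel": joint speeds; "tau": joint torques, N m; "tcp_pos": TCP position; "orientation": TCP orientation; "wrist_force": force on the tool from outside, world axes, zero at the start; "ft_torque": the same for the moment, N m; "finger_gap": finger opening in m.
Only numpy, scipy, OpenCV 4.12 (cv2) and the standard library are available. Lean on these libraries where they do the work, as an engineer would, in place of code of your own. Each camera call takes 0.05 s, during which the arm holds its last target.

### The job

Slide the loaded drink tray from the transfer shelf across the gap into the blue-railed dispenser bay, keeping it down on the surfaces rather than lifting it over, and without letting its heavy front sag into the gap. Then press it gently against the orange sprung contact bar until the bar has gone in by about a centimetre - never to its end stop, and never jamming the tray hard against shelf or bay - and leave the tray flat in the bay with the bar still pressed. Leave the flask, mug and jar alone.

Things in the scene. Friction and masses are not known exactly. Their poses are not given: they have to be found in the camera images.
- tray: Grey open tray, 120 mm wide (x), 160 mm long (y), floor and walls 4 mm thick, walls 28 mm high; origin at the centre of its underside, z up. It travels nose first along its own -y. Blue handle plate at the tail. Six canisters (tops 51 mm above the underside) are fixed in its nose half, y = -73 to -3 mm. Mass 0.5 to 0.75 kg.
- tray_nose (a point): Middle of the tray's lower front edge, 80 mm ahead of its origin (tray -y), at the underside. The centre of mass lies only about 40 mm behind it (the front three canisters, blue caps, are full, the rear three empty): the nose drops as soon as that much overhangs the shelf edge, unless the tail is gripped or held down.
- tray_handle (a point): Middle of the blue handle plate, 68 mm behind the tray's origin (tray +y), 55 mm above the underside. The plate is 12 mm thick (tray y), 50 mm wide (tray x), its top 70 mm above the underside. Pinch it from above across its thickness: 60 mm is free in front of it; the tail wall behind it is only 28 mm high.
- shelf: Fixed aluminium transfer shelf, 170 mm wide (x), 200 mm long (y), flat deck 60 mm above the table; origin on the table under its centre, y parallel to the bay's y, up to 12 mm off the bay's centre line. Its edge at y = -100 mm is the near side of the gap. The tray starts on it, nose towards the bay, up to 0.12 rad askew.
- bay: Fixed white receiving bay, 170 mm wide (x), flat steel deck 57 mm above the table (3 mm below the shelf's); origin on the table. The tray enters along the bay's -y, centred on x = 0, its y parallel to the bay's. Two blue rails, 16 mm high, guide it: inner faces 126 mm apart from y = 52 to -75 mm, flaring out to over 140 mm at y = 95 mm.
- bay_mouth (a point): Middle of the front edge of the bay's deck, at the top of its ramp: bay x = 0, y = 88 mm, 57 mm above the table. The deck runs from here to y = -175 mm; the ramp falls 7 mm to its toe at y = 100 mm. The clear gap from the shelf edge to the toe is 74 to 90 mm.
- contact_bar (a joint): Push-in (m) of the orange bar at the bay's inner end: 0 free, end stop 0.016, along bay -y. 90 mm wide, 7 to 27 mm above the deck. Its grey block is clamped at an unmeasured place: free face at bay y = -66 to -92 mm. It takes 5 N to start plus 0.8 N per mm, besides tray friction; let go, it stays or springs back to about 8 mm.
- flask: Red flask, 56 mm across, 130 mm high, on the table beyond the shelf and bay; bystander. Origin at the centre of its underside.
- mug: White mug, 72 mm across, 80 mm high; bystander. Origin at the centre of its underside.
- jar: Amber jar, 60 mm across, 85 mm high; bystander. Origin at the centre of its underside.
Things that resemble listed ones, but are neither listed nor needed, are in the scene too. Leave any yellow look-alike of the tray alone.

How it is judged:
On the way, in this order (a step that is already met when the one before it is completed fails the run):
1. the tray bridges the gap: its nose is on the bay's deck, between the rails (y of tray_nose in the frame of bay below 0.075 m and x of tray_nose in the frame of bay between -0.012 and 0.012 m and z of tray_nose in the frame of bay between 0.05 and 0.068 m), for 0.1 s.
2. the tray presses the contact bar in by 6 mm or more (value of joint contact_bar above 0.006 m), for 0.2 s.
At the end, for the whole second after the job is handed in: The tray lies flat (within 0.03 rad) on the bay's deck between the rails (centre within 7 mm of the bay's centre line, within 0.06 rad of its direction, its centre at bay y below 15 mm), released and still, with the contact bar pressed in by 5 to 15 mm (value of joint contact_bar between 0.005 and 0.015 m and y of tray in the frame of bay below 0.015 m and x of tray in the frame of bay between -0.007 and 0.007 m and z of tray in the frame of bay between 0.054 and 0.06 m and angle between tray's own z axis and vertical below 0.03 rad and angle between the y axis of tray and the y axis of bay, either way round below 0.06 rad and linear speed of tray below 0.01 m/s); the robot touches nothing.
It fails at once if the tray tips or sags by more than 0.09 rad (5 degrees) (angle between tray's own z axis and vertical above 0.09 rad).
It fails at once if the tray is lifted more than 5 mm above the shelf's deck (z of tray in the frame of shelf above 0.065 m).
It fails at once if the contact bar is driven to its end stop (over 15 mm) (value of joint contact_bar above 0.015 m).
It fails at once if the tray is jammed against the shelf with more than 60 N or the bay with more than 35 N (contact force between tray and shelf above 60 N or contact force between tray and bay above 35 N).
It fails at once if the flask, mug or jar is moved by more than 15 mm (distance of any of flask, mug, jar from where it was at the start of the episode above 0.015 m).
It also fails if it takes over 48 s, if anything falls off the work surface, if the arm or the gripper's body presses on something with over 40 N, if the wrist force passes 120 N, or if a joint passes its speed limit or range.

## Working session

There is one attempt and no reset: what is moved stays moved. The work goes in short steps, Python scripts to look and compute and a tool call to move; the robot and the scene stay as the last step left them, time stands still between calls to the robot, and variables do not carry over. Pictures are saved under pics/ and viewed, and the job is handed in when it is done.

Besides the shell and the picture viewer there is one more tool, called after ">>>" by a JSON object that holds its "name" and its "arguments", one argument or row to a line. move_arm: Moves the arm, as the interface text tells. Its arguments: {"type":"object","properties":{"commands":{"type":"array","items":{"type":"array"}},"newtons":{"type":"number"}},"required":["commands"]}

```bash
mkdir -p pics; python3 - <<'E'
from workcell import env, eyes, job
import cv2,numpy as np
print(env.get_state())
for n in ["scene","top","wrist"]:
    r=eyes.read_camera(n)
    cv2.imwrite(f"pics/{n}0.png",r["frame"][:,:,::-1])
    np.savez(f"{n}0.npz",**r)
    print(n,{k:np.round(v,4).tolist() for k,v in r.items() if k!="frame"})
E
```

```text
{'clock': 0.0, 'joint_pos': array([-1.25360966e+00,  3.13996605e-01,  4.50071489e-02,  1.30358361e+00,
        5.69970010e-06,  1.43119730e+00]), 'qvel': array([0.00029829, 0.0006595 , 0.00049536, 0.00119302, 0.00079294,
       0.00090035]), 'tau': array([ 3.58261068e-04, -4.80627429e+01,  2.98533082e+01,  1.94905023e-02,
       -7.54161738e-05, -1.16024020e-05]), 'tcp_pos': array([ 0.25346231, -0.51561345,  0.2494225 ]), 'orientation': array([-8.85120593e-04,  9.74031148e-01,  2.26412309e-01, -7.59393222e-05]), 'wrist_force': array([-0.72335727, -0.45347132, -0.42857264]), 'ft_torque': array([ 0.01446071, -0.02593072,  0.04561977]), 'finger_gap': 0.08525685304139939}
scene {'mtx': [[386.4856, 0.0, 283.5931], [0.0, 386.4856, 208.9621], [0.0, 0.0, 1.0]], 'camera_from_world': [[0.3485, 0.9372, 0.0146, -0.3696], [0.6088, -0.2145, -0.7638, -0.2262], [-0.7127, 0.275, -0.6453, 1.5841], [0.0, 0.0, 0.0, 1.0]]}
top {'mtx': [[464.3923, 0.0, 286.1251], [0.0, 464.3923, 211.1979], [0.0, 0.0, 1.0]], 'camera_from_world': [[-0.0207, -0.9998, -0.0031, 0.2015], [-0.9898, 0.021, -0.1408, 0.5426], [0.1409, 0.0001, -0.99, 1.4235], [0.0, 0.0, 0.0, 1.0]]}
wrist {'mtx': [[325.1923, 0.0, 278.9494], [0.0, 325.1923, 207.3229], [0.0, 0.0, 1.0]], 'mount': [[-0.0001, -0.9643, -0.2647, 0.0661], [1.0, 0.0001, -0.0007, -0.0002], [0.0007, -0.2647, 0.9643, -0.124], [0.0, 0.0, 0.0, 1.0]]}
```

View pics/scene0.png

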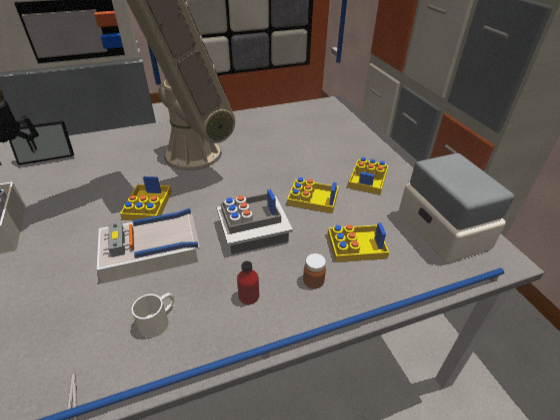

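View pics/top0.png

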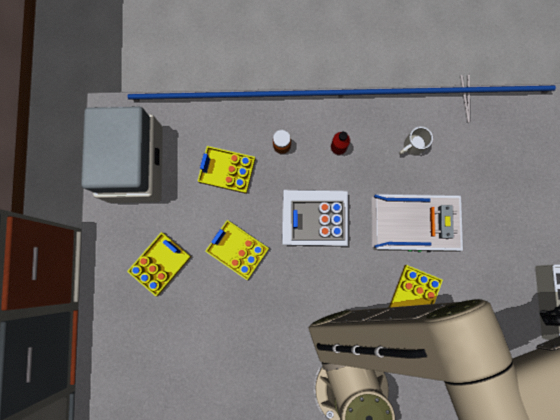

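View pics/wrist0.png

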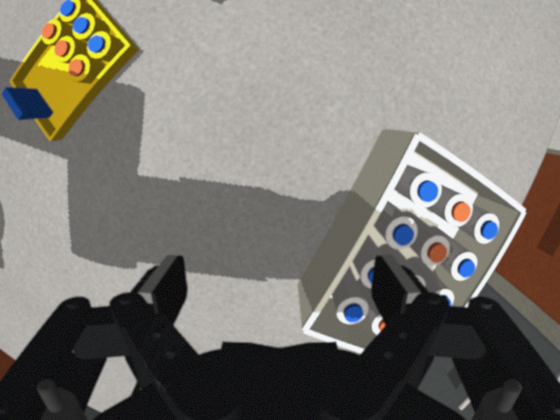

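The top view shows the grey tray on the white shelf at about (315,220), its blue handle at (295,220), and the bay at (418,222) with the orange bar at (434,222). These could be mistaken for the tray: the yellow trays at (228,170), (238,250), (160,263) and (415,285). I choose the grey one at (315,220), and check it in a crop.

```bash
python3 - <<'E'
import cv2
im=cv2.imread("pics/top0.png")
cv2.imwrite("pics/topcrop.png",cv2.resize(im[180:265,275:475],None,fx=4,fy=4,interpolation=cv2.INTER_CUBIC))
im=cv2.imread("pics/scene0.png")
cv2.imwrite("pics/scenecrop.png",cv2.resize(im[170:290,85:305],None,fx=3.6,fy=3.6,interpolation=cv2.INTER_CUBIC))
E
```

```text
(no output)
```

View pics/topcrop.png

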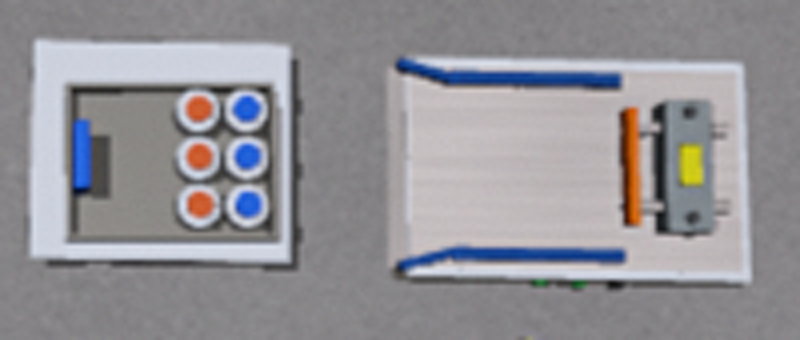

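View pics/scenecrop.png

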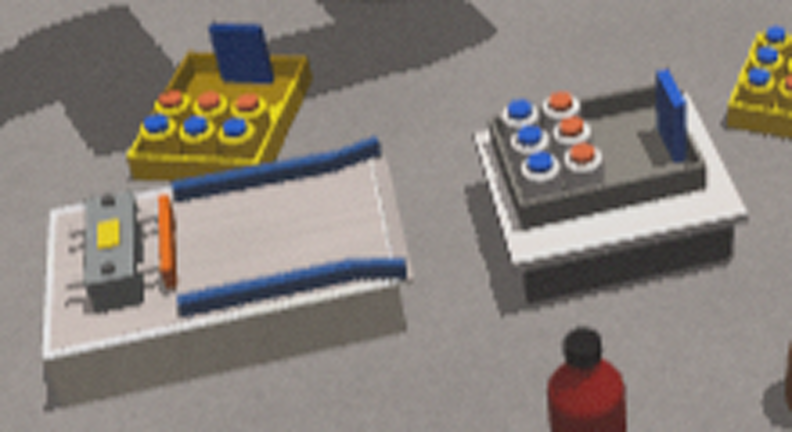

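The crop confirms the grey tray: blue caps lead towards the bay on the right, and the blue handle is at the tail. Next I measure it by casting rays.

```bash
cat > h.py <<'E'
import cv2,numpy as np
def ray(r,uv,T=None):
    K=r["mtx"]; uv=np.atleast_2d(uv).astype(float)
    x=(uv[:,0]-K[0,2])/K[0,0]; y=(uv[:,1]-K[1,2])/K[1,1]
    if T is None:
        M=np.linalg.inv(r["camera_from_world"]); d=np.c_[x,y,np.ones(len(x))]
    else:
        M=T; th=np.hypot(x,y); s=np.where(th>1e-9,np.sin(th)/np.maximum(th,1e-9),1); d=np.c_[x*s,y*s,np.cos(th)]
    return M[:3,3], d@M[:3,:3].T
def onz(r,uv,z,T=None):
    o,d=ray(r,uv,T); return o+d*((z-o[2])/d[:,2])[:,None]
def wristT(st,r):
    from scipy.spatial.transform import Rotation as R
    q=st["orientation"]; M=np.eye(4); M[:3,:3]=R.from_quat([q[1],q[2],q[3],q[0]]).as_matrix(); M[:3,3]=st["tcp_pos"]
    return M@r["mount"]
def blobs(frame,kind,roi=None,amin=8):
    hsv=cv2.cvtColor(np.ascontiguousarray(frame),cv2.COLOR_RGB2HSV)
    if kind=="blue": m=cv2.inRange(hsv,(100,130,60),(130,255,255))
    if kind=="orange": m=cv2.inRange(hsv,(3,130,100),(17,255,255))
    if roi:
        k=np.zeros_like(m);a,b,c,d=roi;k[b:d,a:c]=255;m&=k
    n,l,s,c=cv2.connectedComponentsWithStats(m)
    out=[(int(s[i,4]),c[i].round(2),cv2.minAreaRect(np.argwhere(l==i)[:,::-1].astype(np.float32))) for i in range(1,n) if s[i,4]>=amin]
    return out,l
E
python3 - <<'E'
from h import *
np.set_printoptions(suppress=True,precision=4)
r=np.load("top0.npz")
for k in("blue","orange"):
    o,l=blobs(r["frame"],k,(275,180,475,265))
    for a,c,re in o:
        print(k,a,c,np.round(re[0],1),np.round(re[1],1),round(re[2],1),"z.111",onz(r,c,.111)[0],"z.13",onz(r,re[0],.13)[0],"z.073",onz(r,cv2.boxPoints(re),.073).round(3).tolist())
def crop(u,v): return (275+u/4-.4,180+v/4-.4)
pts=np.array([crop(*p) for p in [(38,40),(290,45),(290,262),(32,256)]])
print("shelf corners",onz(r,pts,.06))
pts=np.array([crop(*p) for p in [(405,62),(742,64),(750,280),(410,277)]])
print("bay deck corners",onz(r,pts,.057))
E
```

```text
blue 160 [402.31 198.75] [401.4 198.8] [55.1  4.4] 3.8 z.111 [ 0.5667 -0.1592  0.111 ] z.13 [ 0.5634 -0.1518  0.13  ] z.073 [[0.573, -0.081, 0.073], [0.587, -0.082, 0.073], [0.572, -0.251, 0.073], [0.558, -0.25, 0.073]]
blue 29 [336.28 206.59] [336.5 206.5] [5. 5.] 90.0 z.111 [0.5471 0.0397 0.111 ] z.13 [0.5445 0.0411 0.13  ] z.073 [[0.561, 0.042, 0.073], [0.561, 0.027, 0.073], [0.545, 0.027, 0.073], [0.545, 0.043, 0.073]]
blue 80 [294.92 218.42] [295. 218.] [16.  4.] 90.0 z.111 [0.5141 0.1643 0.111 ] z.13 [0.5129 0.1644 0.13  ] z.073 [[0.545, 0.169, 0.073], [0.545, 0.157, 0.073], [0.495, 0.158, 0.073], [0.496, 0.17, 0.073]]
blue 31 [336.45 218.58] [336.5 218.5] [5. 5.] 90.0 z.111 [0.511  0.0405 0.111 ] z.13 [0.5088 0.0424 0.13  ] z.073 [[0.524, 0.044, 0.073], [0.523, 0.028, 0.073], [0.508, 0.029, 0.073], [0.508, 0.044, 0.073]]
blue 31 [336.58 230.55] [336.5 230.5] [5. 5.] 90.0 z.111 [0.4751 0.0414 0.111 ] z.13 [0.4734 0.0437 0.13  ] z.073 [[0.487, 0.045, 0.073], [0.486, 0.03, 0.073], [0.471, 0.03, 0.073], [0.471, 0.045, 0.073]]
blue 142 [403.01 243.3 ] [402.5 243.2] [ 3.6 55.1] 87.8
[... 565 characters left out ...]
 0.073], [0.459, -0.25, 0.073]]
orange 27 [324.41 218.74] [324.5 219. ] [4.9 4.9] 45.0 z.111 [0.5112 0.0764 0.111 ] z.13 [0.5081 0.0777 0.13  ] z.073 [[0.515, 0.084, 0.073], [0.526, 0.073, 0.073], [0.515, 0.062, 0.073], [0.504, 0.073, 0.073]]
orange 29 [324.59 230.72] [324.5 230.5] [5. 5.] 90.0 z.111 [0.4753 0.077  0.111 ] z.13 [0.4741 0.0788 0.13  ] z.073 [[0.488, 0.082, 0.073], [0.487, 0.066, 0.073], [0.472, 0.067, 0.073], [0.472, 0.082, 0.073]]
shelf corners [[ 0.6119  0.195   0.06  ]
 [ 0.6037 -0.0014  0.06  ]
 [ 0.4346  0.0052  0.06  ]
 [ 0.4433  0.203   0.06  ]]
bay deck corners [[ 0.5889 -0.091   0.057 ]
 [ 0.5817 -0.3536  0.057 ]
 [ 0.4136 -0.3474  0.057 ]
 [ 0.4214 -0.0868  0.057 ]]
```

>>> {"name": "move_arm", "arguments": {
  "commands": [
    [[0.25,0.55,0.1],[0,0,0.95],1],
    [[0.25,0.55,0.1],[0,0,0.95],1],
    [[0.25,0.55,0.1],[0,0,0.95],1],
    [[0.25,0.55,0.1],[0,0,0.95],1],
    [[0.25,0.55,0.1],[0,0,0.95],1]
  ]
}}

```text
clock: 0.65
tcp_pos: [0.3038, -0.405, 0.2702]
orientation: [-0.0, 0.846, 0.533, 0.0]
wrist_force: [0.6, -0.2, -0.1]
finger_gap: 0.0855
```

>>> {"name": "move_arm", "arguments": {
  "commands": [
    [[0.25,0.55,0.1],[0,0,0.95],1],
    [[0.25,0.55,0.1],[0,0,0.95],1],
    [[0.25,0.55,0.1],[0,0,0.95],1],
    [[0.25,0.55,0.1],[0,0,0.95],1],
    [[0.25,0.55,0.1],[0,0,0.95],1]
  ]
}}

```text
clock: 1.15
tcp_pos: [0.3538, -0.295, 0.2903]
orientation: [-0.0, 0.626, 0.78, 0.0]
wrist_force: [0.4, -0.7, -0.6]
finger_gap: 0.085
```

>>> {"name": "move_arm", "arguments": {
  "commands": [
    [[0.25,0.55,0.1],[0,0,0.95],1],
    [[0.25,0.55,0.1],[0,0,0.95],1],
    [[0.25,0.55,0.1],[0,0,0.95],1],
    [[0.25,0.55,0.1],[0,0,0.95],1],
    [[0.25,0.55,0.1],[0,0,0.95],1]
  ]
}}

```text
clock: 1.65
tcp_pos: [0.4038, -0.1851, 0.3103]
orientation: [-0.0, 0.338, 0.941, 0.0]
wrist_force: [0.6, -0.4, -1.1]
finger_gap: 0.0858
```

>>> {"name": "move_arm", "arguments": {
  "commands": [
    [[0.25,0.55,0.1],[0,0,0.95],1],
    [[0.25,0.55,0.1],[0,0,0.95],1],
    [[0.25,0.55,0.1],[0,0,0.95],1],
    [[0.25,0.55,0.1],[0,0,0.95],1],
    [[0.25,0.55,0.1],[0,0,0.95],1]
  ]
}}

```text
clock: 2.15
tcp_pos: [0.4537, -0.0751, 0.3303]
orientation: [-0.0, 0.013, 1.0, 0.0]
wrist_force: [0.4, -0.4, 0.5]
finger_gap: 0.0855
```

```bash
python3 - <<'E'
from workcell import env, eyes, job
from h import *
st=env.get_state()
r=eyes.read_camera("wrist")
cv2.imwrite("pics/wrist1.png",r["frame"][:,:,::-1])
np.savez("wrist1.npz",**r,T=wristT(st,r))
print(st["orientation"],st["tcp_pos"])
E
```

```text
[-2.08106548e-04  1.31949717e-02  9.99912915e-01  1.10664594e-04] [ 0.45374149 -0.07505531  0.33027628]
```

View pics/wrist1.png

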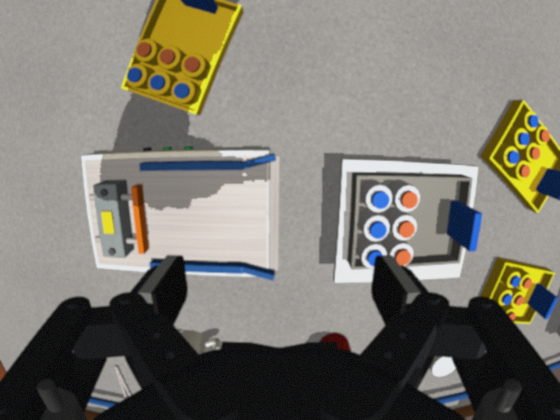

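The wrist view shows the bay on the left with rails at rows 164 and 268 and the bar at (138,218). The tray is on the right, with caps at columns 377 and 405 and the handle at (463,226). I fit lines to the edges next.

```bash
python3 - <<'E'
from h import *
im=cv2.imread("pics/wrist1.png")
cv2.imwrite("pics/w1a.png",cv2.resize(im[140:290,75:285],None,fx=3.8,fy=3.8,interpolation=cv2.INTER_CUBIC))
cv2.imwrite("pics/w1b.png",cv2.resize(im[140:290,320:500],None,fx=4,fy=4,interpolation=cv2.INTER_CUBIC))
np.set_printoptions(suppress=True,precision=4)
r=np.load("wrist1.npz");T=r["T"]
o,l=blobs(r["frame"],"blue",(80,140,500,285))
for a,c,re in o: print("b",a,c,np.round(re[0],1),np.round(re[1],1),round(re[2],1),onz(r,c,.111,T)[0])
o2,l2=blobs(r["frame"],"orange",(80,140,500,285))
for a,c,re in o2: print("o",a,c,np.round(re[0],1),np.round(re[1],1),round(re[2],1),onz(r,c,.111,T)[0])
# rail edges per column
for cols,half,z,name,edge in [((145,245),(140,200),.073,"upper rail inner top","max"),((155,240),(235,285),.057,"lower rail inner bottom","min")]:
    P=[]
    for c in range(*cols):
        rows=[y for y in range(*half) if l[y,c]]
        if rows: P.append((c,(max(rows)+.5) if edge=="max" else (min(rows)-.5)))
    w=onz(r,np.array(P),z,T)
    k=np.polyfit(w[:,1],w[:,0],1); res=w[:,0]-np.polyval(k,w[:,1]); g=abs(res)<.003; k=np.polyfit(w[g,1],w[g,0],1)
    print(name,"slope dx/dy",k[0],"x at y=-.16",np.polyval(k,-.16),"rms",res.std(), w[:,1].min(),w[:,1].max())
# bar right edge
b=[i for i in range(1,l2.max()+1) if (l2==i).sum()>80 and np.argwhere(l2==i)[:,1].mean()<200][0]
P=np.array([( (np.where(l2[y]==b)[0].max()+.5),y) for y in range(190,250) if (l2[y]==b).any()])
for z in(.084,.064):
    w=onz(r,P,z,T); k=np.polyfit(w[:,0],w[:,1],1); print("bar front z",z,"y at x=.505",np.polyval(k,.505),"slope",k[0],w[:,0].min(),w[:,0].max())
E
```

```text
b 897 [205.04 164.39] [207.6 164.5] [ 11.3 133.4] 86.4 [ 0.4296 -0.1543  0.111 ]
b 211 [379.88 199.39] [380.  199.5] [15. 16.] 90.0 [0.4736 0.0378 0.111 ]
b 1178 [464.04 224.78] [463.8 225.6] [31.7 46.8] 8.1 [0.5086 0.1554 0.111 ]
b 198 [377.56 229.44] [377.5 229.5] [15. 15.] 90.0 [0.5092 0.0372 0.111 ]
b 126 [373.48 256.84] [373.5 256.7] [10.9 14.6] 37.9 [0.5436 0.0347 0.111 ]
b 40 [154.35 264.02] [155.  264.5] [5. 8.] 90.0 [ 0.5477 -0.2303  0.111 ]
b 623 [226.81 268.88] [228.7 268.7] [89.6 11. ] 5.4 [ 0.5533 -0.1392  0.111 ]
o 573 [139.25 222.23] [139.5 219.4] [67.5 10.6] 84.3 [ 0.4937 -0.2415  0.111 ]
o 187 [408.81 199.35] [409.  199.5] [15. 14.] 90.0 [0.4743 0.0736 0.111 ]
o 174 [405.9  228.86] [406. 229.] [14. 14.] 90.0 [0.51  0.073 0.111]
o 175 [402.19 257.13] [402.3 257.2] [13.4 14.1] 45.0 [0.5464 0.0721 0.111 ]
upper rail inner top slope dx/dy 0.03531220986883662 x at y=-.16 0.4395489765994043 rms 0.0003535146478372455 -0.24246180964432118 -0.11616260998639091
lower rail inner bottom slope dx/dy 0.03671711946731288 x at y=-.16 0.5723606715239429 rms 0.0005526864632712631 -0.2532334842487921 -0.13222367598414908
bar front z 0.084 y at x=.505 -0.2478214044678873 slope 0.050485147618005835 0.460160692273739 0.5389175793777894
bar front z 0.064 y at x=.505 -0.2575611316197479 slope 0.050485147618006675 0.46414839323150053 0.5471588899137512
```

View pics/w1a.png

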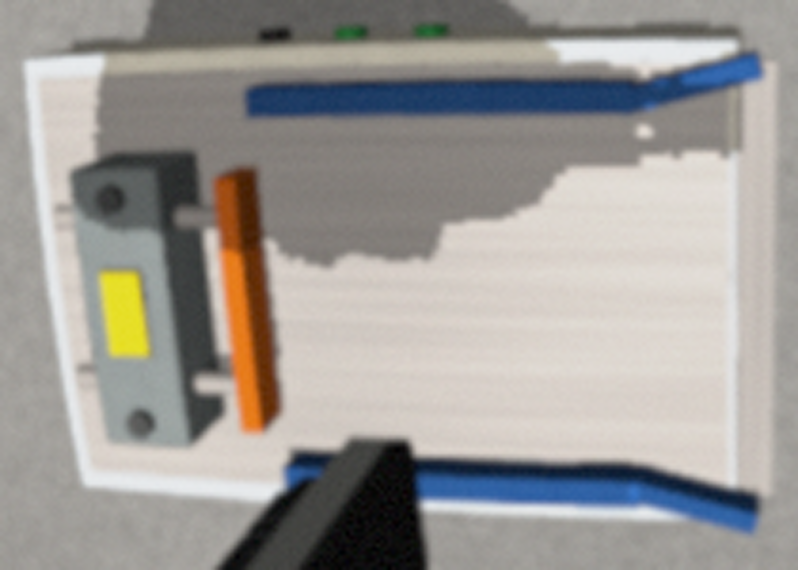

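View pics/w1b.png

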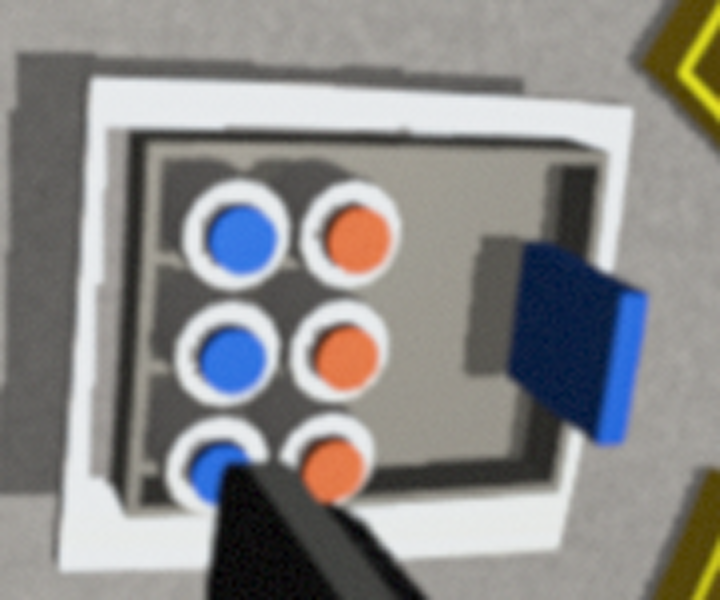

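```bash
python3 - <<'E'
from h import *
np.set_printoptions(suppress=True,precision=4,linewidth=150)
r=np.load("wrist1.npz");T=r["T"]; f=r["frame"].astype(int)
for c in(160,180,200,225): print(c,[(y,*f[y,c]) for y in range(160,175)])
for c in(200,225): print(c,[(y,*f[y,c]) for y in range(256,276)])
y=225; print([(c,*f[y,c]) for c in range(132,154)])
E
```

```text
160 [(160, np.int64(127), np.int64(122), np.int64(120)), (161, np.int64(99), np.int64(97), np.int64(101)), (162, np.int64(56), np.int64(65), np.int64(85)), (163, np.int64(29), np.int64(53), np.int64(90)), (164, np.int64(29), np.int64(58), np.int64(98)), (165, np.int64(27), np.int64(56), np.int64(97)), (166, np.int64(31), np.int64(59), np.int64(99)), (167, np.int64(32), np.int64(60), np.int64(100)), (168, np.int64(29), np.int64(57), np.int64(97)), (169, np.int64(50), np.int64(68), np.int64(102)), (170, np.int64(91), np.int64(94), np.int64(110)), (171, np.int64(123), np.int64(119), np.int64(120)), (172, np.int64(133), np.int64(128), np.int64(124)), (173, np.int64(134), np.int64(129), np.int64(125)), (174, np.int64(133), np.int64(127), np.int64(125))]
180 [(160, np.int64(114), np.int64(112), np.int64(113)), (161, np.int64(73), np.int64(77), np.int64(87)), (162, np.int64(37), np.int64(55), np.int64(86)), (163, np.int64(23), np.int64(55), np.int64(95)), (164, np.int64(29), np.int64(59), np.int64(100)), (165, np.int64(34), np.int64(64), np.int64(102)), (166, np.int64(35), np.int64(64), np.
[... 4415 characters left out ...]
t64(181), np.int64(92), np.int64(24)), (141, np.int64(128), np.int64(64), np.int64(15)), (142, np.int64(105), np.int64(51), np.int64(13)), (143, np.int64(101), np.int64(47), np.int64(6)), (144, np.int64(101), np.int64(48), np.int64(8)), (145, np.int64(106), np.int64(61), np.int64(40)), (146, np.int64(115), np.int64(89), np.int64(79)), (147, np.int64(145), np.int64(134), np.int64(128)), (148, np.int64(184), np.int64(178), np.int64(170)), (149, np.int64(201), np.int64(194), np.int64(188)), (150, np.int64(209), np.int64(201), np.int64(194)), (151, np.int64(206), np.int64(198), np.int64(192)), (152, np.int64(207), np.int64(200), np.int64(194)), (153, np.int64(207), np.int64(199), np.int64(193))]
```

```bash
python3 - <<'E'
from h import *
np.set_printoptions(suppress=True,precision=4,linewidth=150)
r=np.load("wrist1.npz");T=r["T"]
P=lambda u,v,z: onz(r,(u,v),z,T)[0]
for c,v in((160,169.4),(180,169.6),(200,169.8),(225,169.5)): print("up",P(c,v,.073))
for c,a,b in((200,260.7,264.6),(225,261.8,265.8)): print("low bottom",P(c,a,.057),"top",P(c,b,.073))
print("bar top",P(140.2,225,.084),"bot",P(146,225,.064))
w=lambda u,v,z:P(75+u/3.8-.4,140+v/3.8-.4,z)
print("bar top edge ends",w(243,182,.084)-0,w(265,425,.084))
print("mouth edge",w(738,150,.057),w(735,440,.057))
print("rail ends inner up (-75)",w(248,114,.073))
print("bay corners inner",w(25,58,.057),w(86,487,.057))
s=lambda u,v,z:P(320+u/4-.4,140+v/4-.4,z)
print("shelf gap edge",s(93,77,.06),s(60,570,.06)," far",s(633,105,.06),s(560,548,.06))
print("handle top corners",[s(u,v,.13) for u,v in((620,290),(648,292),(624,442),(598,440))])
print("tray wall top: nose-out",s(146,140,.088),s(128,515,.088))
E
```

```text
up [ 0.4376 -0.2218  0.073 ]
up [ 0.4392 -0.1954  0.073 ]
up [ 0.4407 -0.17    0.073 ]
up [ 0.4416 -0.1392  0.073 ]
low bottom [ 0.5672 -0.186   0.057 ] top [ 0.5656 -0.1821  0.073 ]
low bottom [ 0.5689 -0.1511  0.057 ] top [ 0.5673 -0.1485  0.073 ]
bar top [ 0.5058 -0.2539  0.084 ] bot [ 0.5124 -0.2549  0.064 ]
bar top edge ends [ 0.4571 -0.2491  0.084 ] [ 0.5424 -0.2541  0.084 ]
mouth edge [ 0.4578 -0.0877  0.057 ] [ 0.5603 -0.0924  0.057 ]
rail ends inner up (-75) [ 0.4363 -0.2497  0.073 ]
bay corners inner [ 0.4114 -0.3496  0.057 ] [ 0.5825 -0.3553  0.057 ]
shelf gap edge [0.4339 0.0042 0.06  ] [ 0.6027 -0.0021  0.06  ]  far [0.4411 0.2029 0.06  ] [0.6109 0.1975 0.06  ]
handle top corners [array([0.4867, 0.1561, 0.13  ]), array([0.4876, 0.167 , 0.13  ]), array([0.5361, 0.1669, 0.13  ]), array([0.5346, 0.1564, 0.13  ])]
tray wall top: nose-out [0.4491 0.0147 0.088 ] [0.5687 0.0141 0.088 ]
```

Measured: bay origin about (0.503, -0.178), with its y axis along (0.036, 1). The bar face is at bay y ≈ -0.076. The tray handle is at (0.511, 0.162), and tray yaw is about -0.015. The rail spacing (126 mm), gap (79 mm) and shelf offset (9 mm) all agree with the given sizes.

>>> {"name": "move_arm", "arguments": {
  "commands": [
    [[0.25,1.0,-0.5],[0,0,0.016],1],
    [[0.25,1.0,-0.5],[0,0,0.016],1],
    [[0.25,1.0,-0.5],[0,0,0.016],1],
    [[0.25,1.0,-0.5],[0,0,0.016],1],
    [[0.25,1.0,-0.5],[0,0,0.016],1]
  ]
}}

```text
clock: 2.7
tcp_pos: [0.5036, 0.1254, 0.2294]
orientation: [0.0, 0.011, 1.0, -0.0]
wrist_force: [0.0, -0.8, -0.4]
finger_gap: 0.0851
```

>>> {"name": "move_arm", "arguments": {
  "commands": [
    [[0.2,0.93,-0.5],[0,0,0],1],
    [[0,0,-0.25],[0,0,0],1],
    [[0,0,0],[0,0,0],1]
  ]
}}

```text
clock: 3.0
tcp_pos: [0.5101, 0.1615, 0.1981]
orientation: [-0.002, 0.01, 1.0, -0.001]
wrist_force: [0.3, -0.9, -0.3]
finger_gap: 0.0851
```

```bash
python3 - <<'E'
from workcell import env, eyes, job
from h import *
st=env.get_state()
r=eyes.read_camera("wrist")
cv2.imwrite("pics/wrist2.png",r["frame"][:,:,::-1])
np.savez("wrist2.npz",**r,T=wristT(st,r))
print(st["orientation"],st["tcp_pos"],st["wrist_force"])
E
```

```text
[-2.17194676e-03  9.50072375e-03  9.99952375e-01 -5.16628729e-04] [0.51012613 0.16154725 0.19814716] [ 0.28121623 -0.90707494 -0.26175606]
```

View pics/wrist2.png

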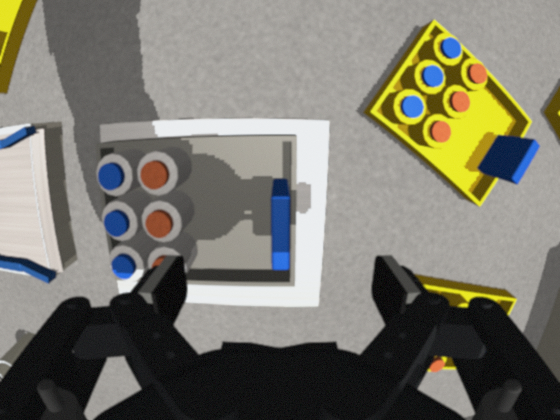

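The handle top sits at about (281,225), centred between the jaws (column 280). I measure its yaw here.

```bash
python3 - <<'E'
from h import *
np.set_printoptions(suppress=True,precision=4,linewidth=150)
r=np.load("wrist2.npz");T=r["T"];f=r["frame"]
hsv=cv2.cvtColor(f,cv2.COLOR_RGB2HSV); m=cv2.inRange(hsv,(100,110,40),(130,255,255)); k=np.zeros_like(m);k[160:290,260:305]=255;m&=k
ys=np.where(m.any(1))[0];print(ys.min(),ys.max())
L=[];R=[]
for y in range(188,262,3):
    c=np.where(m[y])[0]; L.append((c.min()-.5,y));R.append((c.max()+.5,y))
for n,P in(("L",L),("R",R)):
    w=onz(r,np.array(P),.13,T);k=np.polyfit(w[:,0],w[:,1],1);print(n,k[0],np.polyval(k,.511),w[[0,-1]])
for n in (180,270.): print(onz(r,(281,n),.13,T))
o,_=blobs(f,"blue",(95,140,140,290));o2,_=blobs(f,"orange",(130,140,190,290))
for a,c,re in o+o2: print(a,c,onz(r,c,.111,T)[0])
E
```

```text
179 270
L -0.021556467474504147 0.1564178355531463 [[0.4826 0.158  0.13  ]
 [0.5299 0.1562 0.13  ]]
R -0.0037382654947964826 0.16790144472946175 [[0.4828 0.167  0.13  ]
 [0.5302 0.1678 0.13  ]]
[[0.4778 0.1632 0.13  ]]
[[0.5373 0.1622 0.13  ]]
507 [110.58 175.71] [0.4739 0.0403 0.111 ]
469 [116.15 222.75] [0.5095 0.0397 0.111 ]
418 [123.02 266.02] [0.545  0.0389 0.111 ]
548 [153.72 174.57] [0.4748 0.0754 0.111 ]
491 [158.04 223.89] [0.5105 0.0746 0.111 ]
46 [157.7  261.24] [0.5399 0.07   0.111 ]
```

>>> {"name": "move_arm", "arguments": {
  "commands": [
    [[0.02,0.02,-0.7],[0,0,-0.03],1],
    [[0,0,-0.7],[0,0,0],1],
    [[0,0,-0.5],[0,0,0],1],
    [[0,0,-0.2],[0,0,0],1],
    [[0,0,0],[0,0,0],1]
  ]
}}

```text
clock: 3.55
tcp_pos: [0.5121, 0.1607, 0.1163]
orientation: [-0.001, 0.013, 1.0, -0.0]
wrist_force: [1.0, -0.6, 0.2]
finger_gap: 0.0852
```

>>> {"name": "move_arm", "arguments": {
  "commands": [
    [[0,0,0],[0,0,0],-1],
    [[0,0,0],[0,0,0],-1],
    [[0,0,0],[0,0,0],-1],
    [[0,0,0],[0,0,0],-1],
    [[0,0,0],[0,0,0],-1]
  ],
  "newtons": 90
}}

```text
clock: 4.05
tcp_pos: [0.5126, 0.162, 0.1167]
orientation: [0.0, 0.012, 1.0, 0.0]
wrist_force: [-0.1, -0.3, -0.3]
finger_gap: 0.0121
```

```bash
cat > st.py <<'E'
from workcell import env
import numpy as np
np.set_printoptions(suppress=True,precision=4)
s=env.get_state(); [print(k,s[k]) for k in("clock","tcp_pos","orientation","wrist_force","ft_torque","finger_gap")]
E
python3 st.py
```

```text
clock 4.05
tcp_pos [0.5126 0.162  0.1167]
orientation [0.0003 0.0124 0.9999 0.0001]
wrist_force [-0.1157 -0.2799 -0.3324]
ft_torque [ 0.0656 -0.0219  0.0345]
finger_gap 0.01208844354355433
```

>>> {"name": "move_arm", "arguments": {
  "commands": [
    [[0.01,-0.15,0],[0,0,-0.02],-1],
    [[0.01,-0.25,0],[0,0,-0.02],-1],
    [[0.01,-0.25,0],[0,0,-0.02],-1],
    [[0,-0.25,0],[0,0,-0.02],-1],
    [[0,0,0],[0,0,0],-1]
  ]
}}

```text
clock: 4.55
tcp_pos: [0.5143, 0.1257, 0.1169]
orientation: [0.001, 0.018, 1.0, 0.0]
wrist_force: [0.1, -0.5, 2.9]
finger_gap: 0.0109
```

```bash
python3 st.py; cat > look.py <<'E'
import sys
from workcell import env, eyes
from h import *
n=sys.argv[1]
st=env.get_state(); r=eyes.read_camera("wrist")
cv2.imwrite(f"pics/w_{n}.png",r["frame"][:,:,::-1]); np.savez(f"w_{n}.npz",**r,T=wristT(st,r))
q=eyes.read_camera("scene"); np.savez(f"s_{n}.npz",**q)
cv2.imwrite(f"pics/s_{n}.png",cv2.resize(q["frame"][170:290,85:305,::-1],None,fx=3.6,fy=3.6,interpolation=cv2.INTER_CUBIC))
E
python3 look.py a
```

```text
clock 4.55
tcp_pos [0.5143 0.1257 0.1169]
orientation [0.0008 0.0183 0.9998 0.0004]
wrist_force [ 0.129  -0.47    2.8831]
ft_torque [0.0729 0.0891 0.036 ]
finger_gap 0.01090045253271863
```

View pics/w_a.png

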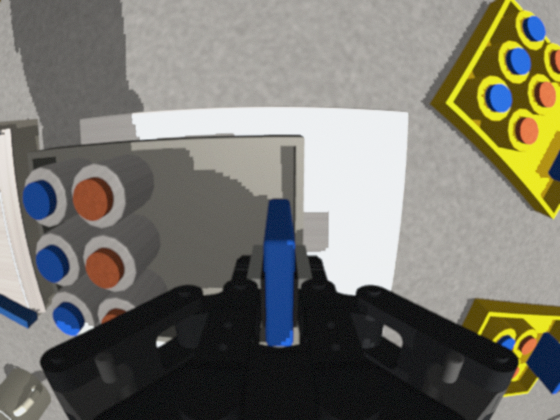

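View pics/s_a.png

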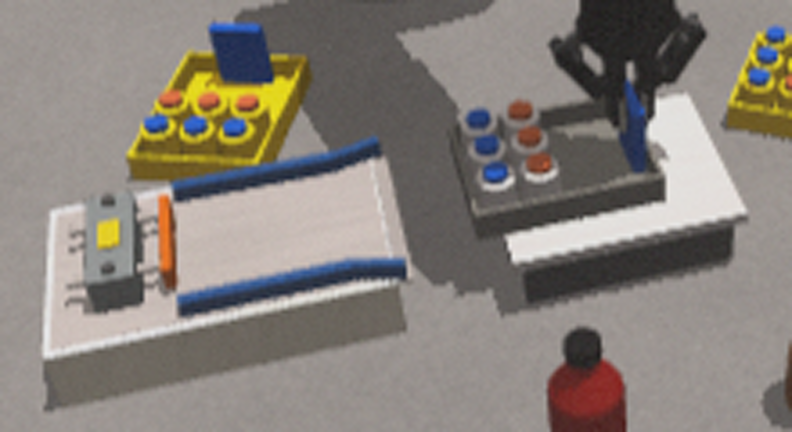

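The wrist view shows the tray gripped, with caps at columns 40–105. The scene view shows it level, with the nose just past the shelf edge.

```bash
cat > caps.py <<'E'
import sys
from h import *
np.set_printoptions(suppress=True,precision=4,linewidth=150)
n=sys.argv[1]; z=float(sys.argv[2]) if len(sys.argv)>2 else .111
r=np.load(f"w_{n}.npz");T=r["T"]
for k in("blue","orange"):
    o,_=blobs(r["frame"],k,(0,120,200,345),60)
    for a,c,re in o: print(k,a,c,onz(r,c,z,T)[0])
E
python3 caps.py a
```

```text
blue 983 [ 38.81 199.37] [0.4736 0.0056 0.111 ]
blue 860 [ 51.71 263.31] [0.5088 0.0043 0.111 ]
blue 367 [ 17.49 314.75] [ 0.5475 -0.0436  0.111 ]
blue 703 [ 68.02 318.49] [0.5439 0.0033 0.111 ]
orange 1092 [ 90.14 199.52] [0.4753 0.0394 0.111 ]
orange 901 [102.27 269.75] [0.5111 0.038  0.111 ]
orange 60 [108.08 317.37] [0.5399 0.0332 0.111 ]
```

>>> {"name": "move_arm", "arguments": {
  "commands": [
    [[-0.01,-0.25,0],[0,0,0],-1],
    [[-0.01,-0.25,0],[0,0,0],-1],
    [[-0.01,-0.25,0],[0,0,0],-1],
    [[0,0,0],[0,0,0],-1]
  ]
}}

```text
clock: 5.05
tcp_pos: [0.513, 0.0964, 0.117]
orientation: [0.001, 0.018, 1.0, 0.001]
wrist_force: [1.3, 3.4, 3.1]
finger_gap: 0.0108
```

```bash
python3 st.py;python3 look.py b; python3 caps.py b
```

```text
clock 5.05
tcp_pos [0.513  0.0964 0.117 ]
orientation [0.0008 0.0179 0.9998 0.001 ]
wrist_force [1.3354 3.3775 3.1488]
ft_torque [ 0.6754 -0.1384  0.0277]
finger_gap 0.010791724830896028
blue 128 [  4.7  130.42] [ 0.4344 -0.0435  0.111 ]
blue 959 [ 39.26 199.23] [ 0.4724 -0.0233  0.111 ]
blue 826 [ 52.27 263.01] [ 0.5074 -0.0244  0.111 ]
blue 1340 [ 49.83 317.47] [ 0.544  -0.0412  0.111 ]
orange 1090 [ 90.14 199.55] [0.4741 0.0101 0.111 ]
orange 903 [102.31 269.71] [0.5099 0.0088 0.111 ]
```

View pics/s_b.png

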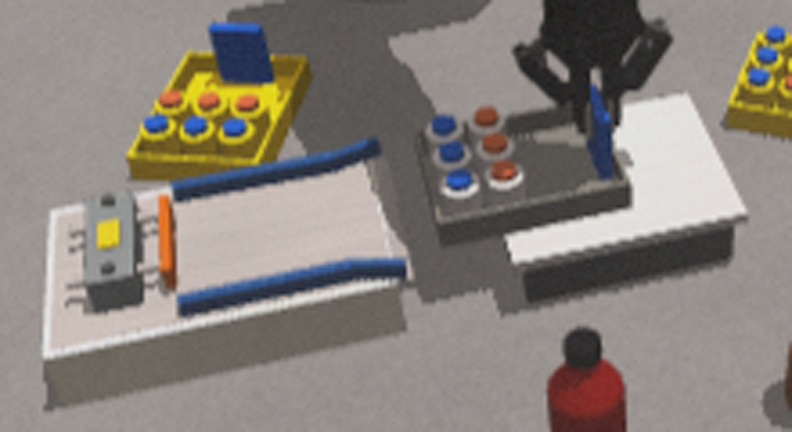

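>>> {"name": "move_arm", "arguments": {
  "commands": [
    [[-0.01,-0.25,0],[0,0,0],-1],
    [[-0.01,-0.25,0],[0,0,0],-1],
    [[-0.01,-0.25,0],[0,0,0],-1],
    [[-0.01,-0.2,0],[0,0,0],-1],
    [[0,0,0],[0,0,0],-1]
  ]
}}

```text
clock: 5.65
tcp_pos: [0.5116, 0.059, 0.1172]
orientation: [0.001, 0.018, 1.0, 0.002]
wrist_force: [0.6, 6.5, 6.8]
finger_gap: 0.0107
```

```bash
python3 st.py;python3 look.py c; python3 caps.py c
```

```text
clock 5.65
tcp_pos [0.5116 0.059  0.1172]
orientation [0.001  0.0177 0.9998 0.0016]
wrist_force [0.5981 6.4647 6.7956]
ft_torque [ 1.4605 -0.1063  0.0547]
finger_gap 0.010716394567292247
blue 588 [ 23.33 133.95] [ 0.437  -0.0662  0.111 ]
blue 953 [ 39.67 198.9 ] [ 0.4708 -0.0605  0.111 ]
blue 825 [ 52.82 262.63] [ 0.5058 -0.0615  0.111 ]
blue 1292 [ 50.34 316.24] [ 0.5416 -0.0779  0.111 ]
orange 1083 [ 90.6  199.34] [ 0.4726 -0.0272  0.111 ]
orange 889 [102.63 269.4 ] [ 0.5083 -0.0285  0.111 ]
orange 63 [108.57 317.  ] [ 0.5371 -0.0332  0.111 ]
```

View pics/s_c.png

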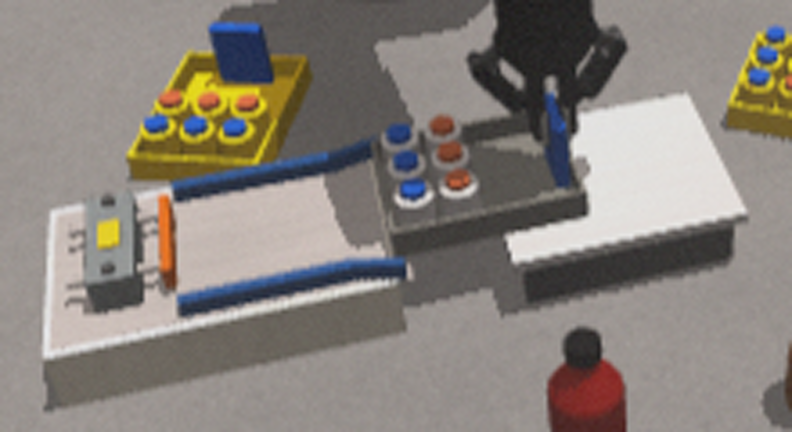

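View pics/w_c.png

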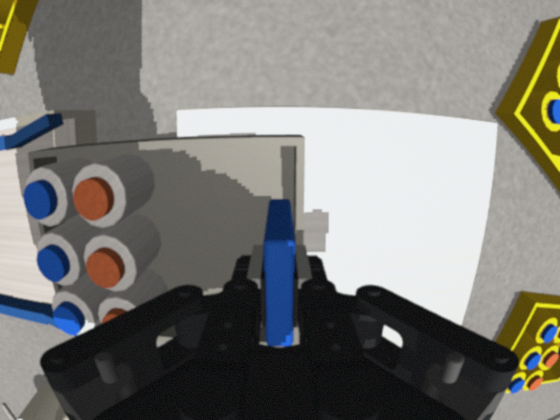

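>>> {"name": "move_arm", "arguments": {
  "commands": [
    [[0,0,0.015],[-0.04,0,0],-1],
    [[-0.01,-0.2,0],[0,0,0],-1],
    [[-0.01,-0.2,0],[0,0,0],-1],
    [[0,0,0],[0,0,0],-1]
  ]
}}

```text
clock: 6.15
tcp_pos: [0.51, 0.0425, 0.117]
orientation: [0.0, 0.018, 1.0, -0.002]
wrist_force: [0.2, 4.3, 5.9]
finger_gap: 0.011
```

```bash
python3 st.py;python3 look.py d; python3 caps.py d
```

```text
clock 6.15
tcp_pos [0.51   0.0425 0.117 ]
orientation [ 0.      0.0179  0.9998 -0.0019]
wrist_force [0.2411 4.2735 5.8673]
ft_torque [ 1.4152 -0.1608  0.1663]
finger_gap 0.010954456701042548
blue 860 [ 33.51 135.64] [ 0.4372 -0.0759  0.111 ]
blue 949 [ 40.36 199.06] [ 0.4694 -0.0772  0.111 ]
blue 826 [ 53.33 262.69] [ 0.5044 -0.0782  0.111 ]
blue 1290 [ 50.3 316.2] [ 0.5404 -0.0951  0.111 ]
orange 1078 [ 90.87 199.21] [ 0.471  -0.0439  0.111 ]
orange 887 [102.92 269.35] [ 0.5068 -0.0451  0.111 ]
orange 60 [108.87 316.97] [ 0.5356 -0.0498  0.111 ]
```

View pics/w_d.png

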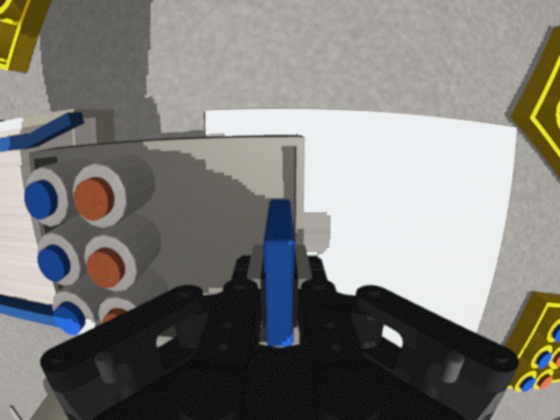

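View pics/s_d.png

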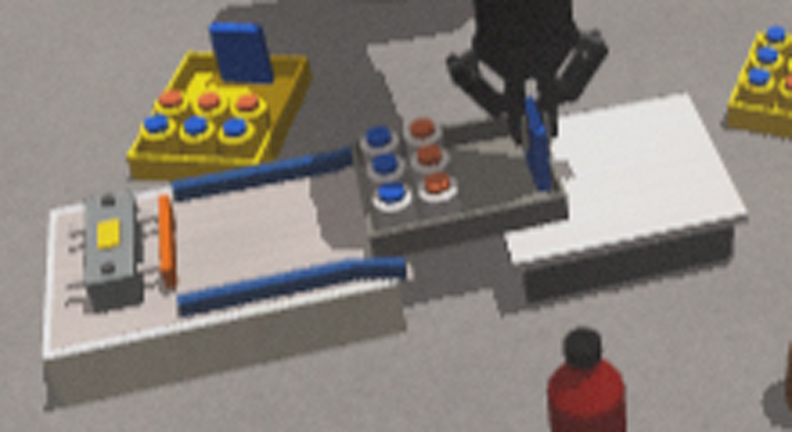

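>>> {"name": "move_arm", "arguments": {
  "commands": [
    [[0.01,-0.2,0.015],[0,0,0],-1],
    [[0,-0.25,0],[0,0,0],-1],
    [[0,0,0],[0,0,0],-1]
  ]
}}

```text
clock: 6.55
tcp_pos: [0.5099, 0.0229, 0.1169]
orientation: [-0.001, 0.019, 1.0, -0.003]
wrist_force: [-0.7, -0.2, -0.8]
finger_gap: 0.0105
```

```bash
python3 st.py;python3 look.py e; python3 caps.py e
```

```text
clock 6.55
tcp_pos [0.5099 0.0229 0.1169]
orientation [-0.0007  0.0186  0.9998 -0.0035]
wrist_force [-0.6984 -0.2041 -0.8236]
ft_torque [ 0.56   -0.2991  0.0646]
finger_gap 0.010517932582922728
blue 1131 [ 44.   135.31] [ 0.4378 -0.0883  0.111 ]
blue 944 [ 40.57 199.01] [ 0.4692 -0.0969  0.111 ]
blue 824 [ 53.42 262.53] [ 0.5042 -0.098   0.111 ]
blue 1285 [ 50.37 315.91] [ 0.5401 -0.115   0.111 ]
orange 1076 [ 90.92 199.24] [ 0.4709 -0.0636  0.111 ]
orange 886 [102.93 269.29] [ 0.5067 -0.0649  0.111 ]
```

View pics/s_e.png

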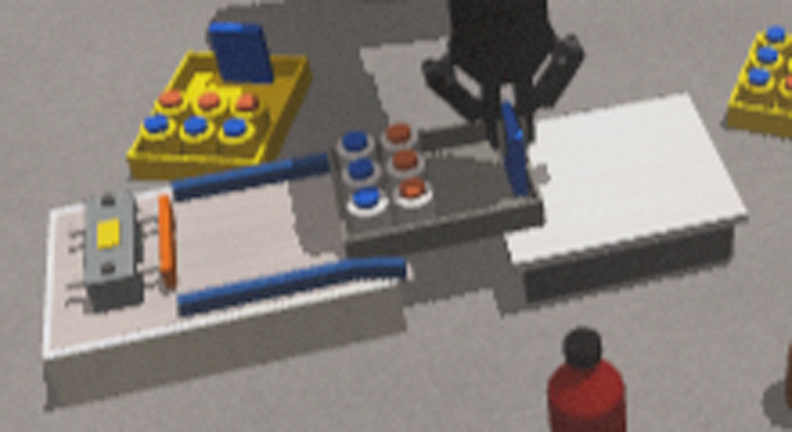

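>>> {"name": "move_arm", "arguments": {
  "commands": [
    [[0,-0.25,0],[0,0,0],-1],
    [[-0.01,-0.25,0],[0,0,0],-1],
    [[-0.01,-0.25,0],[0.02,0,0],-1],
    [[0,0,0],[0,0,0],-1]
  ]
}}

```text
clock: 7.05
tcp_pos: [0.509, -0.0079, 0.117]
orientation: [-0.001, 0.019, 1.0, -0.002]
wrist_force: [-0.3, -0.6, -4.6]
finger_gap: 0.0105
```

```bash
python3 st.py;python3 look.py f; python3 caps.py f
```

```text
clock 7.05
tcp_pos [ 0.509  -0.0079  0.117 ]
orientation [-0.0008  0.0192  0.9998 -0.002 ]
wrist_force [-0.3357 -0.6432 -4.6363]
ft_torque [ 0.4189 -0.0767 -0.0452]
finger_gap 0.010485676125215468
blue 1619 [ 60.83 134.56] [ 0.4379 -0.1074  0.111 ]
blue 945 [ 40.54 198.28] [ 0.4677 -0.1272  0.111 ]
blue 823 [ 53.25 261.96] [ 0.5027 -0.1285  0.111 ]
blue 1289 [ 50.42 315.82] [ 0.5387 -0.1453  0.111 ]
orange 1078 [ 90.99 198.76] [ 0.4696 -0.094   0.111 ]
orange 889 [102.96 268.9 ] [ 0.5054 -0.0953  0.111 ]
orange 71 [108.85 316.59] [ 0.5341 -0.1001  0.111 ]
```

View pics/w_f.png

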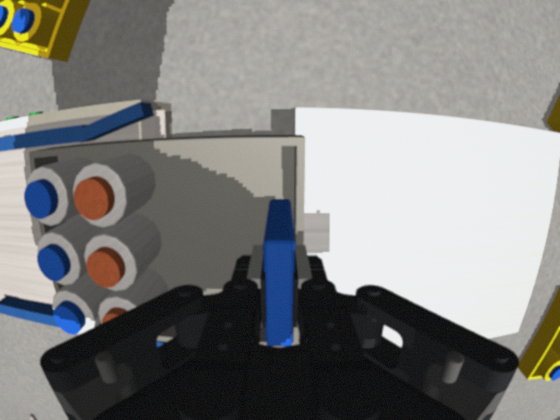

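View pics/s_f.png

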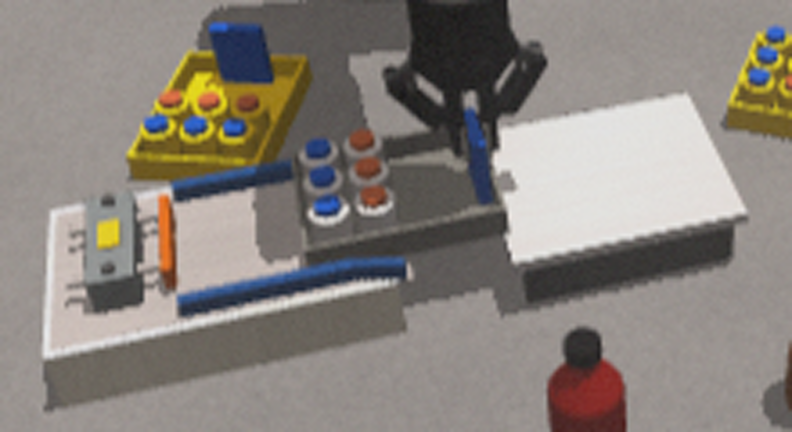

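>>> {"name": "move_arm", "arguments": {
  "commands": [
    [[0,-0.25,0],[0.02,0,0],-1],
    [[0,-0.35,0],[0,0,0],-1],
    [[0,0,-0.04],[0,0,0],-1],
    [[0,0,-0.03],[0,0,0],-1],
    [[0,0,0],[0,0,0],-1]
  ]
}}

```text
clock: 7.65
tcp_pos: [0.5096, -0.0305, 0.1146]
orientation: [-0.0, 0.018, 1.0, -0.0]
wrist_force: [0.1, -0.0, -4.8]
finger_gap: 0.0108
```

```bash
python3 st.py;python3 look.py g; python3 caps.py g .108
```

```text
clock 7.65
tcp_pos [ 0.5096 -0.0305  0.1146]
orientation [-0.0001  0.0183  0.9998 -0.0002]
wrist_force [ 0.0686 -0.028  -4.7765]
ft_torque [ 0.3649 -0.0654  0.0163]
finger_gap 0.010782329958847436
blue 1948 [ 70.58 131.66] [ 0.4381 -0.1242  0.108 ]
blue 952 [ 40.24 198.43] [ 0.4686 -0.1504  0.108 ]
blue 827 [ 53.03 262.17] [ 0.5037 -0.1515  0.108 ]
blue 1174 [ 54.71 316.89] [ 0.54   -0.1646  0.108 ]
orange 1075 [ 90.8  198.92] [ 0.4705 -0.1171  0.108 ]
orange 893 [102.78 269.05] [ 0.5064 -0.1184  0.108 ]
orange 107 [  1.91 275.27] [ 0.515  -0.2026  0.108 ]
orange 67 [108.63 316.79] [ 0.5353 -0.1231  0.108 ]
```

View pics/w_g.png

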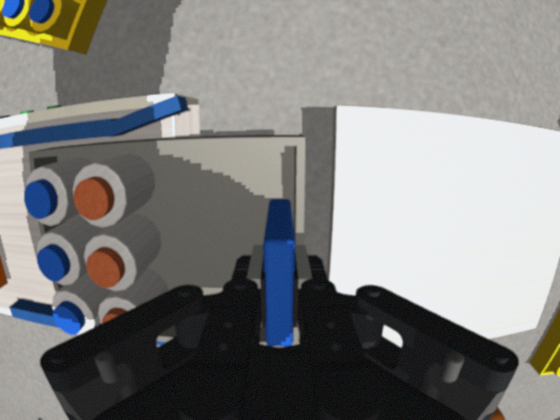

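View pics/s_g.png

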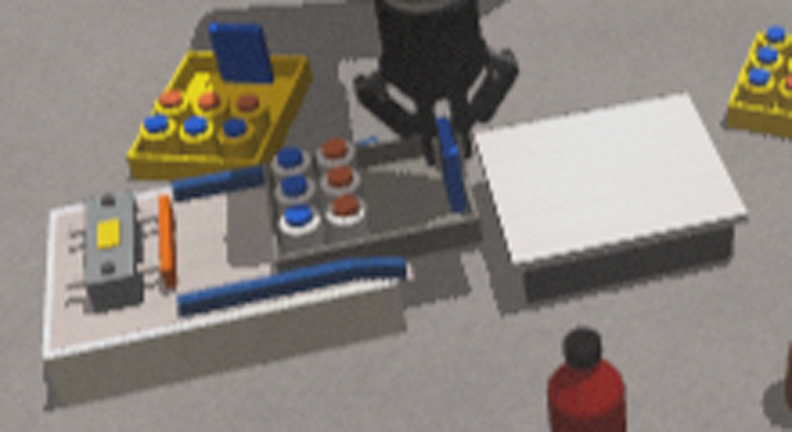

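>>> {"name": "move_arm", "arguments": {
  "commands": [
    [[-0.025,-0.3,-0.02],[0,0,0],-1],
    [[-0.025,-0.35,0],[0,0,0],-1],
    [[-0.015,-0.35,0],[0,0,0],-1],
    [[-0.01,-0.35,0],[0,0,0],-1],
    [[0,0,0],[0,0,0],-1]
  ]
}}

```text
clock: 8.25
tcp_pos: [0.5068, -0.0869, 0.114]
orientation: [0.0, 0.02, 1.0, -0.001]
wrist_force: [0.4, -1.6, -3.7]
finger_gap: 0.0107
```

```bash
python3 st.py;python3 look.py h; python3 caps.py h .108
```

```text
clock 8.25
tcp_pos [ 0.5068 -0.0869  0.114 ]
orientation [ 0.0002  0.0196  0.9998 -0.0011]
wrist_force [ 0.3883 -1.5908 -3.6791]
ft_torque [-0.1526 -0.0607  0.0863]
finger_gap 0.010729243668536982
blue 2526 [108.36 130.03] [ 0.4371 -0.1587  0.108 ]
blue 977 [ 39.37 199.1 ] [ 0.4658 -0.207   0.108 ]
blue 853 [ 52.38 262.96] [ 0.501  -0.2082  0.108 ]
blue 697 [ 68.54 318.15] [ 0.5361 -0.2093  0.108 ]
orange 1088 [ 20.4  240.42] [ 0.4883 -0.2299  0.108 ]
orange 1080 [ 90.52 199.39] [ 0.4676 -0.1732  0.108 ]
orange 894 [102.57 269.47] [ 0.5034 -0.1746  0.108 ]
orange 227 [ 45.13 287.63] [ 0.5169 -0.2201  0.108 ]
orange 64 [108.34 317.09] [ 0.5322 -0.1795  0.108 ]
```

View pics/w_h.png

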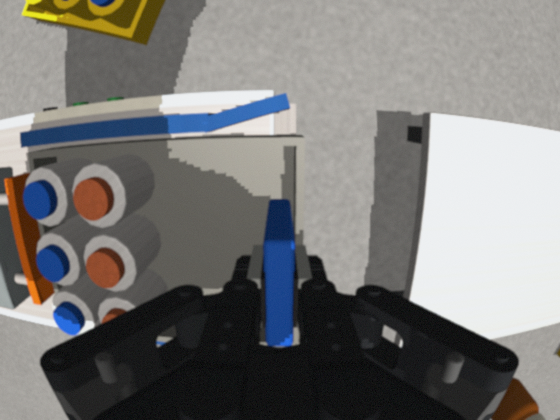

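View pics/s_h.png

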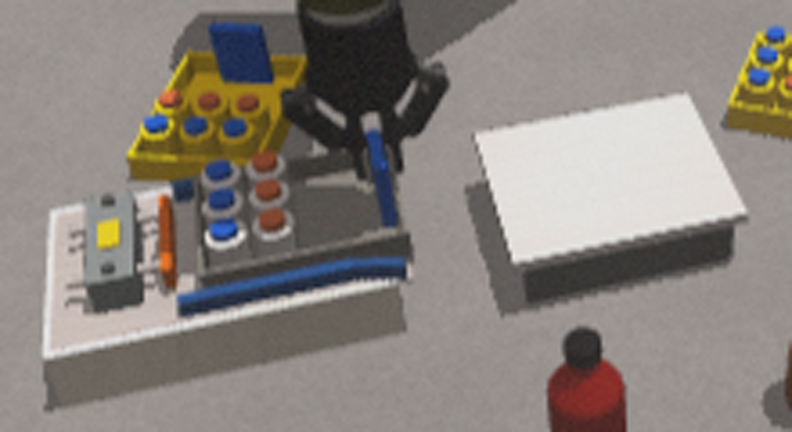

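>>> {"name": "move_arm", "arguments": {
  "commands": [
    [[-0.01,-0.25,-0.01],[0,0,0],-1],
    [[0,0,0],[0,0,0],-1]
  ]
}}

```text
clock: 8.55
tcp_pos: [0.5064, -0.0944, 0.1139]
orientation: [0.0, 0.018, 1.0, -0.0]
wrist_force: [-0.4, -0.7, 1.1]
finger_gap: 0.0107
```

```bash
python3 st.py
```

```text
clock 8.55
tcp_pos [ 0.5064 -0.0944  0.1139]
orientation [ 0.0003  0.0182  0.9998 -0.0001]
wrist_force [-0.3797 -0.6931  1.0558]
ft_torque [ 0.0951  0.0557 -0.0024]
finger_gap 0.01067846570706142
```

>>> {"name": "move_arm", "arguments": {
  "commands": [
    [[0,-0.1,0],[0,0,0],-1],
    [[0,0,0],[0,0,0],-1]
  ]
}}

```text
clock: 8.75
tcp_pos: [0.5064, -0.0975, 0.1139]
orientation: [0.0, 0.018, 1.0, 0.0]
wrist_force: [0.5, 3.6, 1.7]
finger_gap: 0.0107
```

>>> {"name": "move_arm", "arguments": {
  "commands": [
    [[0,-0.05,0],[0,0,0],-1],
    [[0,0,0],[0,0,0],-1]
  ]
}}

```text
clock: 8.95
tcp_pos: [0.5064, -0.0992, 0.1139]
orientation: [0.0, 0.018, 1.0, 0.001]
wrist_force: [-0.5, 4.6, 2.6]
finger_gap: 0.011
```

>>> {"name": "move_arm", "arguments": {
  "commands": [
    [[0,-0.05,0],[0,0,0],-1],
    [[0,0,0],[0,0,0],-1]
  ]
}}

```text
clock: 9.15
tcp_pos: [0.5064, -0.1011, 0.1139]
orientation: [0.0, 0.018, 1.0, 0.001]
wrist_force: [0.1, 4.1, 3.0]
finger_gap: 0.0105
```

>>> {"name": "move_arm", "arguments": {
  "commands": [
    [[0,-0.05,0],[0,0,0],-1],
    [[0,0,0],[0,0,0],-1]
  ]
}}

```text
clock: 9.35
tcp_pos: [0.5064, -0.1031, 0.1139]
orientation: [0.0, 0.018, 1.0, 0.001]
wrist_force: [-0.0, 5.0, 3.2]
finger_gap: 0.0107
```

>>> {"name": "move_arm", "arguments": {
  "commands": [
    [[0,-0.05,0],[0,0,0],-1],
    [[0,0,0],[0,0,0],-1]
  ]
}}

```text
clock: 9.55
tcp_pos: [0.5064, -0.1051, 0.1139]
orientation: [0.0, 0.018, 1.0, 0.001]
wrist_force: [-0.6, 5.9, 2.2]
finger_gap: 0.0106
```

>>> {"name": "move_arm", "arguments": {
  "commands": [
    [[0,-0.05,0],[0,0,0],-1],
    [[0,0,0],[0,0,0],-1]
  ]
}}

```text
clock: 9.75
tcp_pos: [0.5065, -0.1063, 0.1139]
orientation: [0.0, 0.017, 1.0, 0.002]
wrist_force: [0.7, 9.2, 2.3]
finger_gap: 0.0107
```

```bash
python3 st.py;python3 look.py i; python3 caps.py i .108
```

```text
clock 9.75
tcp_pos [ 0.5065 -0.1063  0.1139]
orientation [0.0005 0.0173 0.9998 0.0016]
wrist_force [0.6928 9.1724 2.3346]
ft_torque [ 1.4759 -0.0351 -0.0825]
finger_gap 0.010733297091488746
blue 2135 [114.59 128.07] [ 0.4366 -0.1748  0.108 ]
blue 983 [ 38.47 198.97] [ 0.4658 -0.2265  0.108 ]
blue 873 [ 51.26 263.  ] [ 0.5009 -0.2277  0.108 ]
blue 705 [ 67.72 318.38] [ 0.5361 -0.2285  0.108 ]
orange 1092 [ 90.09 199.2 ] [ 0.4674 -0.1926  0.108 ]
orange 199 [ 33.65 230.2 ] [ 0.4824 -0.2351  0.108 ]
orange 904 [102.06 269.58] [ 0.5033 -0.1939  0.108 ]
orange 134 [ 48.57 289.49] [ 0.5177 -0.2362  0.108 ]
orange 65 [107.78 317.25] [ 0.532  -0.1987  0.108 ]
```

View pics/w_i.png

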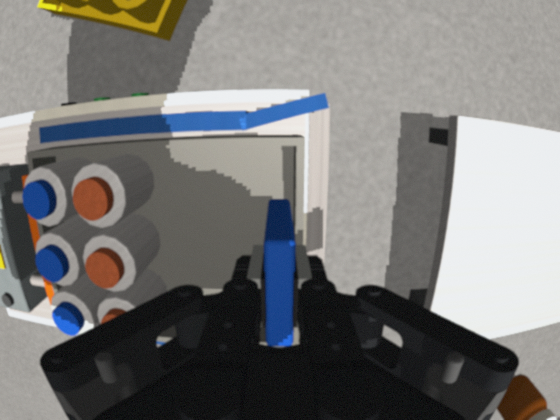

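View pics/s_i.png

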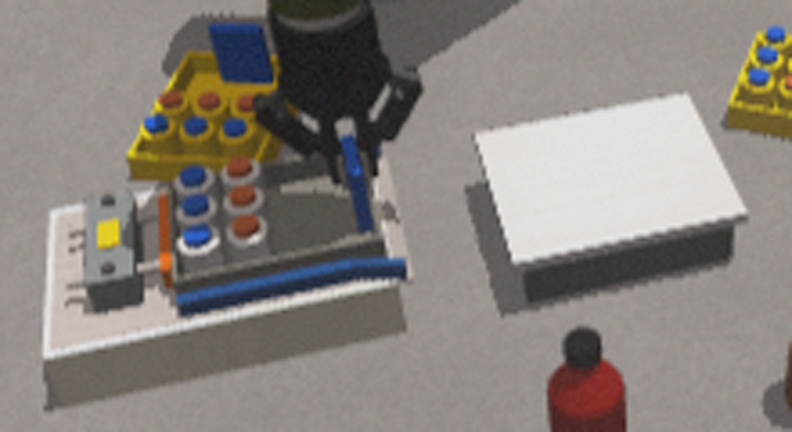

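Contact found at TCP y ≈ -0.1058, where the force jumped; the camera estimate was -0.106. I press on in 2 mm steps.

>>> {"name": "move_arm", "arguments": {
  "commands": [
    [[0,-0.05,0],[0,0,0],-1],
    [[0,0,0],[0,0,0],-1]
  ]
}}

```text
clock: 10.05
tcp_pos: [0.5065, -0.1074, 0.114]
orientation: [0.001, 0.017, 1.0, 0.002]
wrist_force: [0.9, 12.0, 4.4]
finger_gap: 0.0106
```

>>> {"name": "move_arm", "arguments": {
  "commands": [
    [[0,-0.05,0],[0,0,0],-1],
    [[0,0,0],[0,0,0],-1]
  ]
}}

```text
clock: 10.25
tcp_pos: [0.5065, -0.109, 0.1141]
orientation: [0.001, 0.017, 1.0, 0.003]
wrist_force: [1.8, 14.4, 5.7]
finger_gap: 0.0107
```

>>> {"name": "move_arm", "arguments": {
  "commands": [
    [[0,-0.05,0],[0,0,0],-1],
    [[0,0,0],[0,0,0],-1]
  ]
}}

```text
clock: 10.45
tcp_pos: [0.5065, -0.1106, 0.1141]
orientation: [0.001, 0.017, 1.0, 0.003]
wrist_force: [1.2, 15.5, 5.6]
finger_gap: 0.0109
```

```bash
python3 st.py;python3 look.py j; python3 caps.py j .108
```

```text
clock 10.45
tcp_pos [ 0.5065 -0.1106  0.1141]
orientation [0.0007 0.0168 0.9999 0.0032]
wrist_force [ 1.2188 15.522   5.5578]
ft_torque [ 2.4985 -0.134  -0.1576]
finger_gap 0.010916714491087404
blue 2031 [116.57 127.57] [ 0.4366 -0.1781  0.108 ]
blue 984 [ 38.32 198.52] [ 0.4656 -0.2306  0.108 ]
blue 878 [ 50.98 262.69] [ 0.5008 -0.232   0.108 ]
blue 702 [ 67.36 318.2 ] [ 0.536  -0.2328  0.108 ]
orange 1092 [ 90.02 198.85] [ 0.4674 -0.1968  0.108 ]
orange 194 [ 33.29 229.78] [ 0.4822 -0.2394  0.108 ]
orange 907 [101.9  269.36] [ 0.5032 -0.1982  0.108 ]
orange 138 [ 48.21 289.51] [ 0.5177 -0.2406  0.108 ]
orange 68 [107.63 317.19] [ 0.5321 -0.203   0.108 ]
```

View pics/s_j.png

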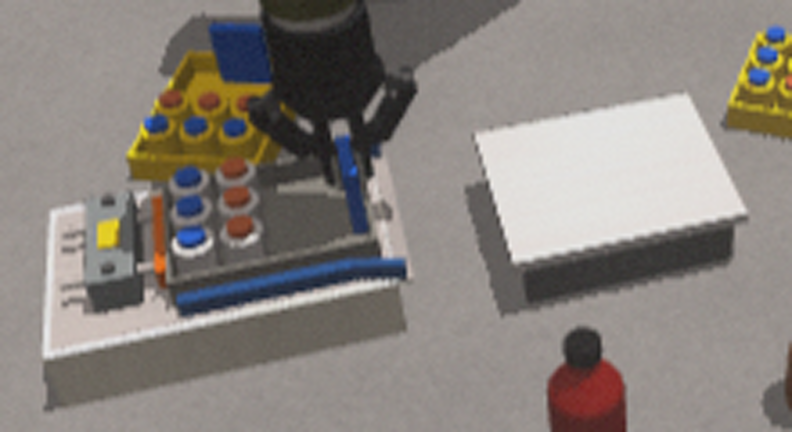

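>>> {"name": "move_arm", "arguments": {
  "commands": [
    [[0,-0.05,0],[0,0,0],-1],
    [[0,0,0],[0,0,0],-1]
  ]
}}

```text
clock: 10.75
tcp_pos: [0.5065, -0.1122, 0.1141]
orientation: [0.001, 0.017, 1.0, 0.004]
wrist_force: [1.8, 17.0, 8.0]
finger_gap: 0.0108
```

>>> {"name": "move_arm", "arguments": {
  "commands": [
    [[0,-0.05,0],[0,0,0],-1],
    [[0,0,0],[0,0,0],-1]
  ]
}}

```text
clock: 10.95
tcp_pos: [0.5064, -0.1138, 0.1142]
orientation: [0.001, 0.017, 1.0, 0.004]
wrist_force: [2.3, 17.6, 7.4]
finger_gap: 0.011
```

>>> {"name": "move_arm", "arguments": {
  "commands": [
    [[0,-0.04,0],[0,0,0],-1],
    [[0,0,0],[0,0,0],-1]
  ]
}}

```text
clock: 11.15
tcp_pos: [0.5064, -0.115, 0.1142]
orientation: [0.001, 0.016, 1.0, 0.004]
wrist_force: [1.0, 19.7, 8.2]
finger_gap: 0.0105
```

```bash
python3 st.py;python3 look.py k; python3 caps.py k .108
```

```text
clock 11.15
tcp_pos [ 0.5064 -0.115   0.1142]
orientation [0.0007 0.0164 0.9999 0.0043]
wrist_force [ 1.0133 19.7012  8.2343]
ft_torque [ 3.2119 -0.0492 -0.3032]
finger_gap 0.010483398651034022
blue 1948 [118.37 127.24] [ 0.4365 -0.1816  0.108 ]
blue 986 [ 38.24 198.35] [ 0.4655 -0.235   0.108 ]
blue 878 [ 50.82 262.61] [ 0.5006 -0.2364  0.108 ]
blue 708 [ 67.12 318.18] [ 0.5358 -0.2373  0.108 ]
orange 1096 [ 90.02 198.7 ] [ 0.4672 -0.2012  0.108 ]
orange 195 [ 33.03 229.57] [ 0.482  -0.2438  0.108 ]
orange 906 [101.76 269.27] [ 0.5031 -0.2027  0.108 ]
orange 145 [ 47.93 289.81] [ 0.5178 -0.2451  0.108 ]
orange 70 [107.49 317.24] [ 0.532  -0.2075  0.108 ]
```

View pics/s_k.png

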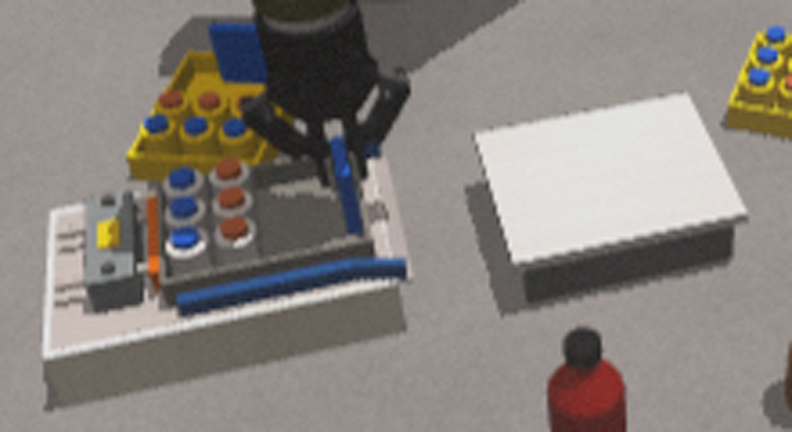

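View pics/w_k.png

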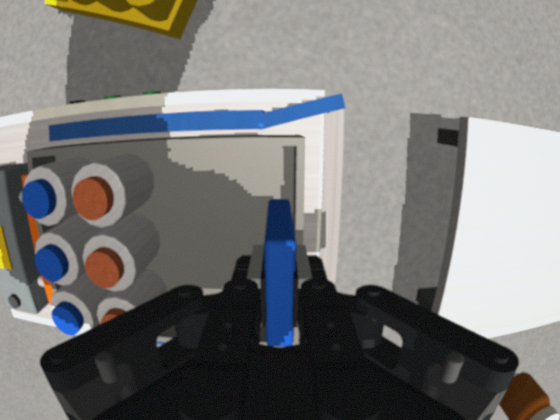

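>>> {"name": "move_arm", "arguments": {
  "commands": [
    [[0,0.04,0.01],[0,0,0],-1],
    [[0,0,0],[0,0,0],-1]
  ]
}}

```text
clock: 11.45
tcp_pos: [0.5064, -0.115, 0.1142]
orientation: [0.0, 0.017, 1.0, 0.003]
wrist_force: [1.4, 12.7, 3.7]
finger_gap: 0.0106
```

```bash
python3 st.py
```

```text
clock 11.45
tcp_pos [ 0.5064 -0.115   0.1142]
orientation [0.0005 0.0169 0.9999 0.0025]
wrist_force [ 1.4485 12.6861  3.7265]
ft_torque [ 2.1824 -0.1442 -0.2262]
finger_gap 0.010611420443483854
```

>>> {"name": "move_arm", "arguments": {
  "commands": [
    [[0,0,0],[0,0,0],0],
    [[0,0,0],[0,0,0],0],
    [[0,0,0],[0,0,0],0]
  ]
}}

```text
clock: 11.75
tcp_pos: [0.5064, -0.1185, 0.114]
orientation: [0.0, 0.018, 1.0, -0.0]
wrist_force: [0.4, -0.3, -0.2]
finger_gap: 0.0425
```

```bash
python3 st.py;python3 look.py l; python3 caps.py l .108
```

```text
clock 11.75
tcp_pos [ 0.5064 -0.1185  0.114 ]
orientation [ 0.0001  0.0181  0.9998 -0.0005]
wrist_force [ 0.403  -0.265  -0.2057]
ft_torque [ 0.0347 -0.0125 -0.0084]
finger_gap 0.042502057692943435
blue 1896 [121.69 127.25] [ 0.4364 -0.1836  0.108 ]
blue 999 [ 44.42 198.35] [ 0.4655 -0.2348  0.108 ]
blue 895 [ 56.9  262.85] [ 0.5006 -0.2362  0.108 ]
blue 570 [ 71.13 316.25] [ 0.5343 -0.238   0.108 ]
orange 1114 [ 97.18 198.71] [ 0.4672 -0.201   0.108 ]
orange 212 [ 38.46 229.83] [ 0.4821 -0.2441  0.108 ]
orange 930 [108.83 269.63] [ 0.5031 -0.2024  0.108 ]
orange 151 [ 53.24 290.24] [ 0.5179 -0.2454  0.108 ]
orange 100 [128.51 336.71] [ 0.5441 -0.2017  0.108 ]
```

View pics/w_l.png

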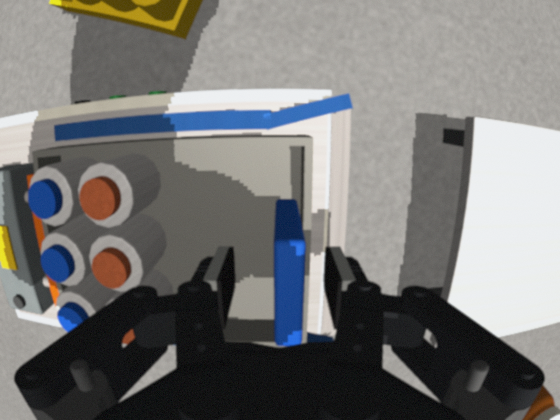

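The jaws stand clear on both sides of the handle, and the tray didn't move (caps within 0.3 mm). I go straight up and then take a final check.

>>> {"name": "move_arm", "arguments": {
  "commands": [
    [[0,0,0.5],[0,0,0],0],
    [[0,0,0.9],[0,0,0],0],
    [[0,0,0.9],[0,0,0],0],
    [[0,0,0.9],[0,0,0],0],
    [[0,0,0.9],[0,0,0],0]
  ]
}}

```text
clock: 12.35
tcp_pos: [0.506, -0.1184, 0.2794]
orientation: [0.0, 0.018, 1.0, -0.0]
wrist_force: [0.2, 0.0, -1.0]
finger_gap: 0.0428
```

>>> {"name": "move_arm", "arguments": {
  "commands": [
    [[-0.3,-0.5,0.7],[0,0,0],0],
    [[-0.3,-0.5,0.5],[0,0,0],0],
    [[-0.3,-0.5,0],[0,0,0],0],
    [[0,0,0],[0,0,0],0]
  ]
}}

```text
clock: 12.75
tcp_pos: [0.4696, -0.1803, 0.3268]
orientation: [0.001, 0.02, 1.0, -0.001]
wrist_force: [-0.0, 0.1, -0.2]
finger_gap: 0.0427
```

```bash
python3 st.py;python3 look.py m; python3 - <<'E'
import cv2
im=cv2.imread("pics/w_m.png"); cv2.imwrite("pics/w_m2.png",cv2.resize(im[120:300,130:460],None,fx=2.4,fy=2.4,interpolation=cv2.INTER_CUBIC))
E
```

```text
clock 12.75
tcp_pos [ 0.4696 -0.1803  0.3268]
orientation [ 0.0006  0.0198  0.9998 -0.0008]
wrist_force [-0.0246  0.063  -0.1878]
ft_torque [-0.046  -0.0455 -0.0439]
finger_gap 0.04271211888950649
```

View pics/w_m.png

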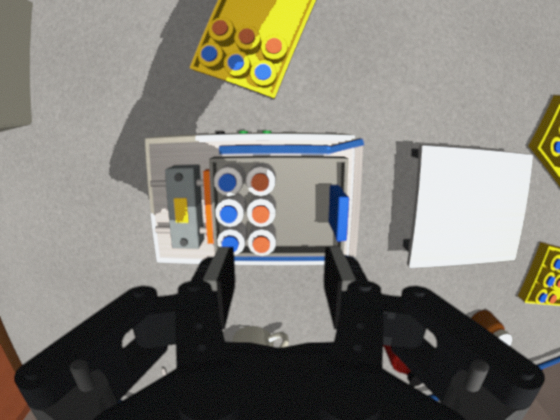

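View pics/s_m.png

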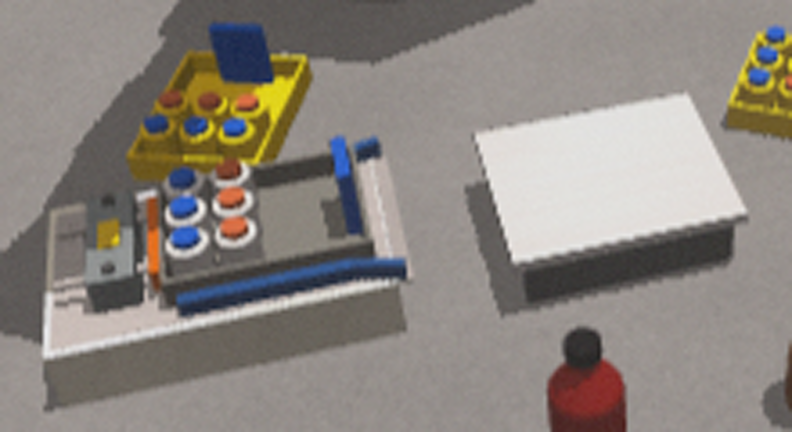

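```bash
python3 - <<'E'
from h import *
np.set_printoptions(suppress=True,precision=4,linewidth=150)
r=np.load("w_m.npz");T=r["T"];w1=np.load("wrist1.npz")
for k in("blue","orange"):
    for a,c,re in blobs(r["frame"],k,(200,150,360,260),60)[0]: print(k,a,c,onz(r,c,.108,T)[0],np.round(re[1],1))
# bar back top edge (z .084) in both, as function of world x
def back(r,roi):
    T=r["T"];o,l=blobs(r["frame"],"orange",roi,80); big=max(range(1,l.max()+1),key=lambda i:(l==i).sum())
    P=np.array([(np.where(l[y]==big)[0].min()-.5,y) for y in range(roi[1],roi[3]) if (l[y]==big).any()][5:-5])
    w=onz(r,P,.084,T); k=np.polyfit(w[:,0],w[:,1],1); return np.polyval(k,.5),k[0]
a=back(w1,(120,180,160,260)); b=back(r,(195,165,216,250)); print("bar back edge",a,b,"push mm",(a[0]-b[0])*1000)
E
```

```text
blue 345 [277.05 150.98] [ 0.4343 -0.1814  0.108 ] [  2. 118.]
blue 223 [226.8  182.12] [ 0.4654 -0.237   0.108 ] [16. 16.]
blue 843 [338.32 212.27] [ 0.5041 -0.1162  0.108 ] [18.5 55. ]
blue 216 [228.1 213.8] [ 0.5011 -0.2384  0.108 ] [16.1 15.7]
blue 165 [230.08 242.59] [ 0.5353 -0.2391  0.108 ] [15.2 12.5]
blue 273 [279. 258.] [ 0.5563 -0.1841  0.108 ] [ 2. 90.]
orange 428 [207.85 205.73] [ 0.4909 -0.2605  0.108 ] [72.3  6.3]
orange 210 [259.57 181.59] [ 0.4664 -0.2014  0.108 ] [16. 15.]
orange 211 [260.39 213.56] [ 0.5021 -0.2025  0.108 ] [15. 15.]
orange 199 [260.84 243.83] [ 0.5379 -0.204   0.108 ] [15. 15.]
bar back edge (np.float64(-0.26158256779400635), np.float64(-0.043650425045817946)) (np.float64(-0.2702552810583979), np.float64(-0.04163161446806183)) push mm 8.672713264391563
```

```bash
python3 -c "
from workcell import job
print(job.hand_in())"
```

```text
the job is handed in; nothing more can be done
None
```

The tray is in the bay, lying flat with the contact bar pressed in about 9 mm, and I handed the job in at about 12.8 s. No verdict was reported.

**What I did:** I gripped the grey tray by its handle and slid it along the bay's centre line. The tail stayed held, so the nose did not visibly sag over the gap. I lowered it 3 mm onto the bay deck and pressed it against the bar in 2 mm steps. I then eased off the load, released it and backed the arm away.

**Last checks:**
- **Bar push-in:** 8.7 mm from the camera. From the arm's travel after contact it was about 9.2 mm, and from the pressing force about 11 mm before release. These differ slightly but are all within 5–15 mm.
- **Tray position:** centred to within about 1 mm and lined up with the bay to within about 0.01 rad. It moved less than 0.5 mm on release.
- **Forces:** the highest reading, taken at the end of each move, was about 20 N along the push and 8 N vertical. I have no direct reading of the tray's contact force on the shelf or bay.
- **Bystanders:** the arm never went near the flask, mug or jar. I did not measure their positions again.

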